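# Shear the painted tile off the stack into the curing lamp and shut the hood

### The job

The top practice tile carries five freshly painted nail tips that need curing. Without lifting it or touching the wet tips, slide it level off the stack into the open lamp beside it, fully home against the end stop, leaving the tiles underneath stacked where they are and the other things on the table undisturbed. Then fold the lamp's hood right shut over it.

Things in the scene. Friction and masses are not known exactly. Their poses are not given: they have to be found in the camera images.
- lamp: white flip-top LED curing lamp, fixed to the table. Origin: centre of its underside; z up. Base 122 mm (x) x 126 mm (y) x 34 mm high; its flat metal top is the bed. The stack stands 3 to 10 mm off its open +y side (the mouth); a tile enters travelling along -y. Rails and end stop rise 8 mm above the bed
- lamp_bed (a point): middle of the bed, 34 mm above the table: where a tile's origin lies when the tile is home (its pushed edge then at lamp y = +50 mm). Rails run along both sides, 99 mm apart, flaring to about 106 mm at their mouth ends, which lie at lamp y = +44 mm
- lamp_stop (a point): middle of the face of the end stop, on the bed (lamp x = 0, y = -50 mm, z = 34 mm); a home tile's leading edge touches it
- hood_hinge (a point): middle of the hood's hinge line, which runs along lamp x (lamp x = 0, y = -67 mm, z = 37 mm)
- lamp_hood (a joint): lamp hood, rad: 0 shut, 1.95 fully back; starts open at 1.5 to 1.9. Opening lifts its +y edge. Shut, it is a box 120 mm wide, 4 to 128 mm from the hinge, roof 35 mm above the hinge (72 mm above the table). Stiff hinge: stays at any angle it is left at, 1 to 3 N at the free edge moves it. Its front skirt (lamp y = +58 to +61 mm, 2 mm above the bed) cannot shut on a tile that sticks out
- hood_edge (a point): middle of the hood's free roof edge, 128 mm from the hinge line and 35 mm to the roof side; moves with the hood (shut: lamp x = 0, y = +61 mm, z = 72 mm). A 9 mm finger lip stands out beyond it
- tile_top: top tile of the stack, ceramic, 96 mm (x) x 100 mm (y) x 12 mm, about 0.24 kg, with five pink nail tips in a row along x (within 39 mm of its centre in x, 15 mm in y, up to 4 mm high). Origin: centre of its underside; z up. It starts on tile_3 with its underside 2 mm higher than the bed, within 0.13 rad of the lamp's yaw, its centre about 121 mm from the lamp's on its +y side
- tips: the five freshly painted nail tips, part of tile_top (same origin and axes)
- tile_3: plain tile 96 x 100 x 12 mm directly under the top tile; origin: centre of its underside
- tile_2: plain tile 96 x 100 x 12 mm, second from below; origin: centre of its underside
- tile_1: plain tile 96 x 100 x 12 mm at the bottom of the stack, on the table; origin: centre of its underside
- polish_1: standing nail polish bottle 27 x 34 x 74 mm, bystander behind the lamp; origin: centre of its underside
- polish_4: standing nail polish bottle 27 x 34 x 82 mm, bystander behind the stack; origin: centre of its underside
- pigment_1: small jar, diameter 32 mm, height 23 mm, bystander; origin: centre of its underside
- dust_brush: dusting brush 38 x 128 x 24 mm lying, bystander; origin: centre of its underside
- pusher: steel cuticle pusher 9 x 121 x 8 mm lying, bystander; origin: centre of its underside
- buffer_block: buffer block 26 x 93 x 25 mm lying, bystander; origin: centre of its underside

How it is judged:
At the end, for the whole second after the job is handed in: tile_top lies flat on the lamp's bed, home between the rails (within 6 mm sideways) and against the end stop (within 9 mm), at rest; the hood is shut (joint under 0.05 rad); each of the three lower tiles is within 10 mm of where it started (y of tile_top in the frame of lamp between -0.004 and 0.009 m and x of tile_top in the frame of lamp between -0.006 and 0.006 m and z of tile_top in the frame of lamp below 0.037 m and angle between tile_top's own z axis and vertical below 0.04 rad and value of joint lamp_hood below 0.05 rad and linear speed of tile_top below 0.01 m/s and distance of each of tile_1, tile_2, tile_3 from where it was at the start of the episode below 0.01 m); the robot touches nothing.
It fails at once if the wet tips are touched by the robot (contact force between any of the fingers, the arm and tips above 0.3 N).
It fails at once if the top tile is lifted off (more than 20 mm above its start) or tipped more than 0.25 rad (height (world z) of tile_top above 0.056 m or angle between tile_top's own z axis and vertical above 0.25 rad).
It fails at once if a lower tile is shifted more than 15 mm (distance of any of tile_1, tile_2, tile_3 from where it was at the start of the episode above 0.015 m).
It fails at once if a bystander is moved more than 30 mm (distance of any of polish_1, polish_4, pigment_1, dust_brush, pusher, buffer_block from where it was at the start of the episode above 0.03 m).
It also fails if it takes over 51 s, if anything falls off the work surface, if the arm or the gripper's body presses on something with over 40 N, if the wrist force passes 120 N, or if a joint passes its speed limit or range.

### The arm

A 6-joint arm with a two-finger parallel gripper is mounted at the origin on the work surface; the furniture and walls round the work are solid. World frame = base frame: x ahead of the robot, y to its left, z up, the work surface at z = 0. Lengths are in m, angles in rad, forces in N, time in s.
With the tool pointing down it reaches from about 0.375 to 0.9 m from the base axis. Payload 3.1 kg.
Tool frame: the origin (TCP) lies where the fingers leave the gripper's body, on its centre line; the fingertips stand 73 mm ahead of it and the grasp point (between the pads) lies 54 mm ahead of it; z points along the fingers, y is the line along which they close (so a half turn about z gives the same grasp; the last joint's range is limited). The gripper opens to 85 mm and grips with 20 to 120 N. Pads are 22 mm wide; open, the fingers measure 114 mm over their backs; the gripper's body (76 mm by 85 mm) begins 54 mm behind the grasp point. The pads swing forward as they close: fully open they stand 13 mm farther back than shut.
Start: joints at [-1.498, 0.527, 1.433, -0, 1.181, -0.178], TCP at [0.156, -0.605, 0.304] pointing down, gripper open.
Joint ranges: [-3.08, 3.08], [-0.75, 2.2], [0.22, 2.44], [-1.43, 4.57], [0, 2.65], [-2.85, 2.85]. Speed limits (rad/s): [2.79, 2.79, 3.14, 3.14, 3.14, 3.14].

### API

Orientations are given as a unit quaternion [x, y, z, w].
In Python, from station import manip gives the robot as it stands.
- The arm moves only by the shell command python3 -m crank 'ROWS' [FORCE]. ROWS is JSON, a list of rows, each an object with "dp": the shift along the tool's x, y, z normalised to -1 to 1, where 1 is 50 cm, a list of three; "delta_rot": the turn, a rotation vector about the tool's x, y, z normalised to -1 to 1, where 1 is 2 pi rad, a list of three; "fingers": the opening, from -1 (shut) to 1 (fully open). A call has 1 to 12 rows; each row shifts and turns the commanded pose from where the row before left it, along the tool's axes as they then stand; what a row does not reach is not made up. A row lasts 1/12 s, in which the tool goes at most 41.7 mm and 7.16 degrees, less where a joint would pass 70% of its speed; a pose out of reach is approached as far as the arm can. A call with a number of a shift or a turn outside -1 to 1 is refused whole. A call with a gripper value outside its range is refused whole. The fingers move at their own pace and stop on an object; FORCE is the grip in N (left out, the last holds). Time passes only in rows, so rows that do not move let the fingers close. It gives the time, the measured TCP pose, the force, the opening and the grip force at its end, in the units of the state.
- manip.sense(): the state, without advancing time (a new reading comes with each control period).
- manip.snapshot(name): name is "scene" or "top" or "wrist"; returns (picture, depth): 420x560x3 uint8, red, green, blue; 420x560 float32, m along the optical axis (not along the pixel's ray), 0 where there is no reading.
- manip.camera_model(name): a dict with "fx", "fy", "cx", "cy" (pixels), "origin" and "attitude" of the camera in the world. Camera axes: x right, y up, looking along -z (the intrinsics and any distortion apply to the point x, -y, -z); pixel columns grow to the right and rows downward; lengths in m; the calibration is good to about 2 mm. A picture is of the moment at which its call begins: read the wrist's pose just before it. camera_model takes no time and is no camera call; for the wrist camera it gives the pose at the moment of the call.
- manip.sign_off(): hands the job in; it is judged then, once.
The state is a dict: "t": time; "q": joint angles; "qd": joint speeds; "tau": joint torques, N m; "tcp_pos": TCP position; "tool_rot": TCP orientation; "force": force on the tool from outside, world axes, zero at the start; "ft_torque": the same for the moment, N m; "finger_gap": opening from 0.0 (shut) to 1.0 (fully open); "gripper_force": force on a finger pad.
Only numpy, scipy, OpenCV 4.12 (cv2) and the standard library are available. Lean on these libraries where they do the work, as an engineer would, in place of code of your own. Each camera call takes 0.05 s, during which the arm holds its last target. There are 200 camera calls.

## Working session

There is one attempt and no reset: what is moved stays moved. The work goes in short steps, Python scripts to look and compute and a shell command to move; the robot and the scene stay as the last step left them, time stands still between calls to the robot, and variables do not carry over. Pictures are saved under pics/ and viewed, at most 10 in all, crops included, and the job is handed in when it is done.

```bash
mkdir -p pics; ls; python3 - <<'E'
from station import manip
import cv2,numpy as np
print(manip.sense())
for n in("scene","top"):
    p,d=manip.snapshot(n); np.savez('%s.npz'%n,p=p,d=d); cv2.imwrite(f'pics/{n}0.png',p[:,:,::-1]); print(manip.camera_model(n))
E
```

```text
pics
{'t': 0.0, 'q': array([-1.49753700e+00,  5.28472820e-01,  1.43394894e+00,  7.02417076e-06,
        1.18142089e+00, -1.78473422e-01]), 'qd': array([ 0.00060702, -0.00140476, -0.00164433, -0.00028555, -0.00022529,
        0.00093172]), 'tau': array([-1.48861880e-03, -4.42356634e+01, -1.78024900e+01, -3.24141783e-04,
        8.19866604e-03,  1.29335486e-06]), 'tcp_pos': array([ 0.15567895, -0.60469483,  0.30291454]), 'tool_rot': array([ 9.92088820e-01,  1.25532895e-01,  6.23987819e-05, -1.12327191e-03]), 'force': array([ 0.70895813,  0.58759876, -0.62059279]), 'ft_torque': array([0.0040899 , 0.05218449, 0.0093638 ]), 'gripper_force': 0.0, 'finger_gap': 1.002556544446533}
{'fx': 423.4214570251332, 'fy': 423.4214570251332, 'cx': 276.23787844322754, 'cy': 213.44713017971065, 'origin': array([-0.15376682, -0.50630652,  0.41643317]), 'attitude': array([ 0.48721241, -0.25094338, -0.37549173,  0.74743391])}
{'fx': 533.3045075427909, 'fy': 533.3045075427909, 'cx': 288.9071248185663, 'cy': 203.75761371788053, 'origin': array([ 0.38340568, -0.05951615,  0.91736735]), 'attitude': array([-0.04184882,  0.03093522,  0.71117895, -0.70108215])}
```

View pics/scene0.png

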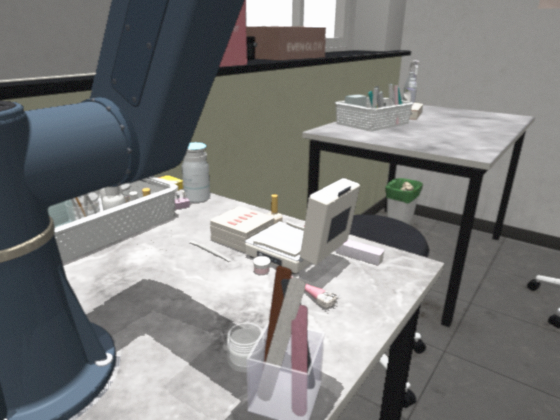

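View pics/top0.png

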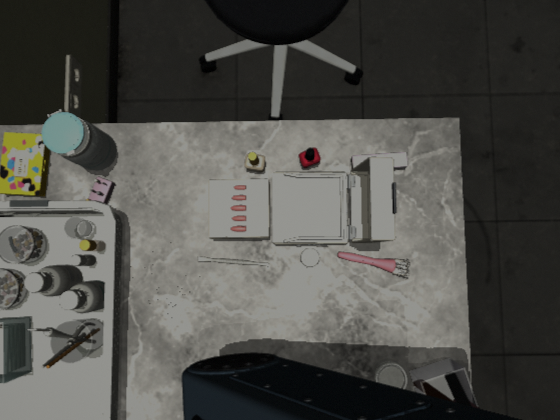

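The scene view shows the stack at about (245,228), the open lamp at (280,245) and its hood at (332,220). In the top view the tile is at (240,209), the bed at (310,208) and the hood at (373,205). The jar at (310,257), the pusher and the brush are on the near side, and the bottles are at (255,160) and (309,157). The tile has to move right in the image, roughly world -y.

```bash
cat > h.py <<'E'
import numpy as np,cv2
from scipy.spatial.transform import Rotation as R
def pts(d,c):
    v,u=np.mgrid[0:d.shape[0],0:d.shape[1]]
    P=np.stack([(u-c['cx'])/c['fx']*d,-(v-c['cy'])/c['fy']*d,-d],-1)
    return P@R.from_quat(c['attitude']).as_matrix().T+c['origin']
def ray(uv,c,z):
    uv=np.atleast_2d(uv).astype(float)
    r=np.stack([(uv[:,0]-c['cx'])/c['fx'],-(uv[:,1]-c['cy'])/c['fy'],-np.ones(len(uv))],-1)@R.from_quat(c['attitude']).as_matrix().T
    return c['origin']+r*((z-c['origin'][2])/r[:,2])[:,None]
E
python3 - <<'E'
from h import *; from station import manip
f=np.load('top.npz');p,d=f['p'],f['d'];c=manip.camera_model('top');W=pts(d,c)
for n,(u,v) in dict(table=(200,290),tile=(225,205),bed=(310,208),rail=(310,243),hood=(395,190),stackbot=(240,180)).items(): print(n,W[v,u].round(4))
Z=W[...,2];roi=np.zeros(Z.shape,bool);roi[165:255,195:275]=1
m=((Z>.042)&(Z<.054)&roi).astype(np.uint8)
m=cv2.morphologyEx(m,cv2.MORPH_OPEN,np.ones((5,5)))
k=max(cv2.findContours(m,0,1)[0],key=cv2.contourArea);r=cv2.minAreaRect(k);b=cv2.boxPoints(r);w=ray(b,c,.048);print('tile',r,w.round(4),w.mean(0),[np.linalg.norm(w[i]-w[i-1]) for i in range(4)],[np.degrees(np.arctan2(*(w[i]-w[i-1])[[1,0]])) for i in range(4)])
cv2.imwrite('pics/topc.png',cv2.resize(p[140:280,190:430,::-1],None,fx=3.3,fy=3.3,interpolation=cv2.INTER_CUBIC))
hs=cv2.cvtColor(p,cv2.COLOR_RGB2HSV);t=((hs[...,0]>165)|(hs[...,0]<12))&(hs[...,1]>60)&roi
cv,cu=np.nonzero(t);print('tips',ray([cu.mean(),cv.mean()],c,.05))
E
```

```text
table [0.3328 0.1075 0.0007]
tile [0.4727 0.058  0.0496]
bed [ 0.4673 -0.0815  0.0329]
rail [ 0.4092 -0.0806  0.0293]
hood [ 0.4785 -0.199   0.1655]
stackbot [0.5143 0.0337 0.0459]
tile ((238.0, 208.0), (58.0, 60.0), 90.0) [[ 0.5165  0.0863  0.048 ]
 [ 0.5149 -0.0128  0.048 ]
 [ 0.4194 -0.0119  0.048 ]
 [ 0.4208  0.0861  0.048 ]] [0.46788913 0.03695275 0.048     ] [np.float64(0.09566460602858673), np.float64(0.09913716810487719), np.float64(0.09547731227443639), np.float64(0.09802750623803752)] [np.float64(0.12325341036304796), np.float64(-90.91074437762731), np.float64(179.45922945900475), np.float64(89.19078486267887)]
tips [[0.4652492  0.03509763 0.05      ]]
```

View pics/topc.png

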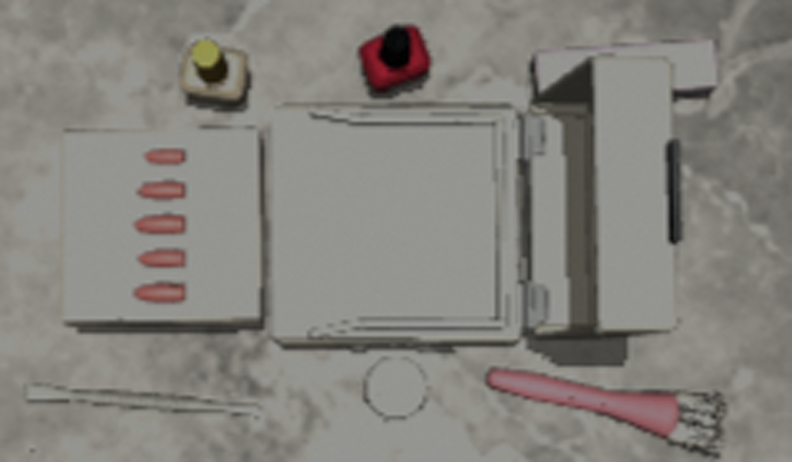

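The crop shows the tile edges at x 65 to 262, the bed with flared rails starting at about x 310, the stop face at x≈497 and the hood hinge at x≈522. The tile is close to square with the lamp. Next I turn the tool so its y lies along world x, then move over the work for a wrist close-up.

```bash
python3 -m crank '[{"dp":[0,0,0],"delta_rot":[0,0,-0.0191],"fingers":1},{"dp":[0,0,0],"delta_rot":[0,0,-0.0191],"fingers":1},{"dp":[0,0,0],"delta_rot":[0,0,-0.0191],"fingers":1},{"dp":[0,0,0],"delta_rot":[0,0,-0.0191],"fingers":1},{"dp":[0,0,0],"delta_rot":[0,0,-0.0191],"fingers":1},{"dp":[0,0,0],"delta_rot":[0,0,-0.0191],"fingers":1},{"dp":[0,0,0],"delta_rot":[0,0,-0.0191],"fingers":1},{"dp":[0,0,0],"delta_rot":[0,0,-0.0191],"fingers":1},{"dp":[0,0,0],"delta_rot":[0,0,-0.0191],"fingers":1},{"dp":[0,0,0],"delta_rot":[0,0,-0.0191],"fingers":1},{"dp":[0,0,0],"delta_rot":[0,0,-0.0191],"fingers":1}]'
python3 -m crank '[{"dp":[0.065,0.0316,0],"delta_rot":[0,0,0],"fingers":0.2},{"dp":[0.065,0.0316,0],"delta_rot":[0,0,0],"fingers":0.2},{"dp":[0.065,0.0316,0],"delta_rot":[0,0,0],"fingers":0.2},{"dp":[0.065,0.0316,0],"delta_rot":[0,0,0],"fingers":0.2},{"dp":[0.065,0.0316,0],"delta_rot":[0,0,0],"fingers":0.2},{"dp":[0.065,0.0316,0],"delta_rot":[0,0,0],"fingers":0.2},{"dp":[0.065,0.0316,0],"delta_rot":[0,0,0],"fingers":0.2},{"dp":[0.065,0.0316,0],"delta_rot":[0,0,0],"fingers":0.2},{"dp":[0.065,0.0316,0],"delta_rot":[0,0,0],"fingers":0.2}]'
```

```text
t: 1.02
tcp_pos: [0.1557, -0.6049, 0.3033]
tool_rot: [0.705, 0.71, 0.0, -0.001]
force: [-1.3, -0.3, 0.8]
finger_gap: 0.997
gripper_force: 0.0
t: 1.77
tcp_pos: [0.2979, -0.3108, 0.3037]
tool_rot: [0.707, 0.707, 0.0, -0.0]
force: [1.3, 0.2, -0.8]
finger_gap: 0.598
gripper_force: 0.0
```

```bash
python3 -m crank '[{"dp":[0.065,0.0316,0],"delta_rot":[0,0,0],"fingers":0.2},{"dp":[0.065,0.0316,0],"delta_rot":[0,0,0],"fingers":0.2},{"dp":[0.065,0.0316,0],"delta_rot":[0,0,0],"fingers":0.2},{"dp":[0.065,0.0316,0],"delta_rot":[0,0,0],"fingers":0.2},{"dp":[0.065,0.0316,0],"delta_rot":[0,0,0],"fingers":0.2},{"dp":[0.065,0.0316,0],"delta_rot":[0,0,0],"fingers":0.2},{"dp":[0.065,0.0316,0],"delta_rot":[0,0,0],"fingers":0.2},{"dp":[0.065,0.0316,0],"delta_rot":[0,0,0],"fingers":0.2},{"dp":[0.065,0.0316,0],"delta_rot":[0,0,0],"fingers":0.2},{"dp":[0,0,0],"delta_rot":[0,0,0],"fingers":0.2}]'
python3 - <<'E'
from h import *; from station import manip
c=manip.camera_model('wrist');p,d=manip.snapshot('wrist')
print(c); np.savez('wrist.npz',p=p,d=d,c=c); cv2.imwrite('pics/w0.png',p[:,:,::-1])
E
```

```text
t: 2.6
tcp_pos: [0.4411, -0.0152, 0.3039]
tool_rot: [0.704, 0.71, 0.001, -0.0]
force: [0.0, -0.6, 0.3]
finger_gap: 0.6
gripper_force: 0.0
{'fx': 301.96518674942774, 'fy': 301.96518674942774, 'cx': 276.32154235077996, 'cy': 211.66408266342722, 'origin': array([0.44037521, 0.05194451, 0.37462633]), 'attitude': array([-0.13151379, -0.00108498,  0.00382493,  0.99130637])}
```

View pics/w0.png

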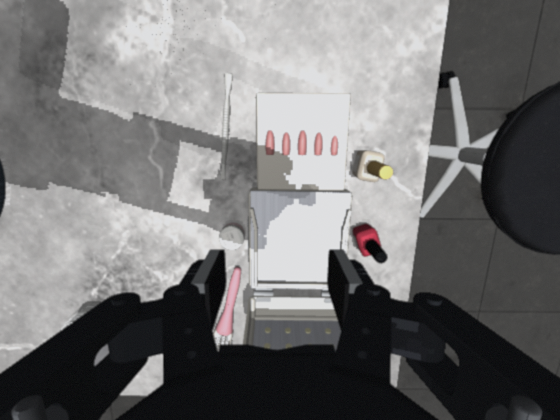

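The wrist view shows the tile at (257–349, 93–190), and the bed between the rails at about u 258 to 346 with the stop near v≈284. I'm enlarging it to read the edges exactly.

```bash
python3 - <<'E'
from h import *
p=np.load('wrist.npz')['p'][85:300,235:370,::-1]
p=cv2.resize(p,None,fx=2.75,fy=2.75,interpolation=cv2.INTER_CUBIC); a=p
p=np.clip((p.astype(float)/255)**1.6*255,0,255).astype(np.uint8)
cv2.imwrite('pics/w0c.png',np.hstack([p,a]))
E
```

```text
(no output)
```

View pics/w0c.png

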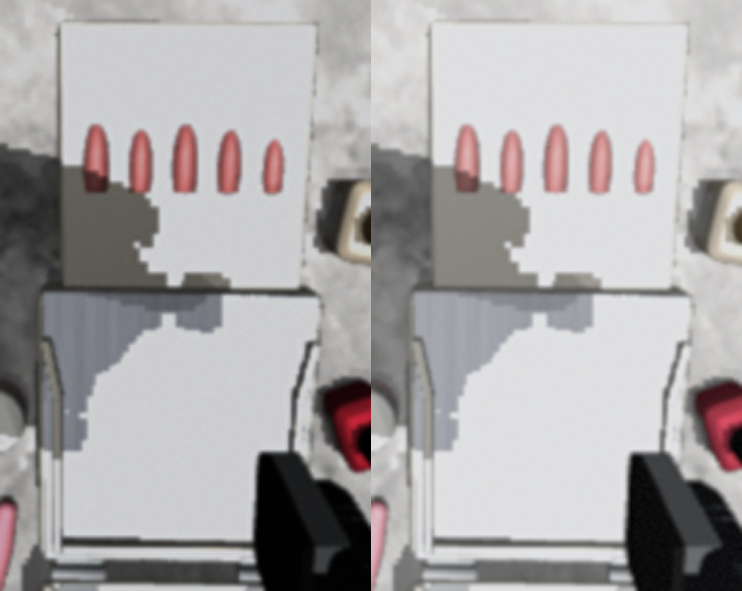

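```bash
python3 - <<'E'
from h import *
f=np.load('wrist.npz',allow_pickle=True);c=f['c'].item()
def g(q,z): q=np.array(q,float); return ray(np.c_[235+(q[:,0]+.5)/2.75-.5,85+(q[:,1]+.5)/2.75-.5],c,z)[:,:2].round(4)
print('tile TL TR BL BR\n',g([(60,23),(312,23),(63,288),(303,288)],.048))
print('lamp front L R\n',g([(40,292),(320,294)],.034))
print('rails inner: left a b, right a b\n',g([(62,398),(62,535),(292,398),(291,448)],.034))
print('stop L R\n',g([(65,539),(250,540)],.034))
# same from top crop
from station import manip
ct=manip.camera_model('top')
def t(q,z): q=np.array(q,float); return ray(np.c_[190+(q[:,0]+.5)/3.3-.5,140+(q[:,1]+.5)/3.3-.5],ct,z)[:,:2].round(4)
print('top: base front T,B',t([(277,105),(271,340)],.034),'tile',t([(64,129),(260,127),(64,322),(262,322)],.048),'stop',t([(498,125),(497,320)],.034),'far rail inner',t([(350,124),(495,124)],.034))
E
```

```text
tile TL TR BL BR
 [[ 0.4204  0.088 ]
 [ 0.5132  0.0888]
 [ 0.4207 -0.0111]
 [ 0.5166 -0.0104]]
lamp front L R
 [[ 0.4102 -0.0156]
 [ 0.5271 -0.0155]]
rails inner: left a b, right a b
 [[ 0.419  -0.062 ]
 [ 0.4184 -0.1273]
 [ 0.5183 -0.0613]
 [ 0.5193 -0.0844]]
stop L R
 [[ 0.4198 -0.1292]
 [ 0.5036 -0.1291]]
top: base front T,B [[ 0.5296 -0.0215]
 [ 0.4105 -0.0173]] tile [[ 0.5169  0.0846]
 [ 0.5163 -0.0135]
 [ 0.4204  0.0844]
 [ 0.419  -0.0136]] stop [[ 0.5176 -0.1334]
 [ 0.4189 -0.1306]] far rail inner [[ 0.5193 -0.0585]
 [ 0.5181 -0.1319]]
```

Lamp: rail centre x≈0.4687, stop y≈-0.131, yaw ≈0, with the rails about 100 mm apart as expected. Tile: centre x≈0.468, pushed edge y≈0.087. So at home the pushed edge should be near y≈-0.031. I'll go behind the tile and touch the table lightly to calibrate the fingertip height at this opening.

```bash
python3 -m crank '[{"dp":[0.07,0.0135,0],"delta_rot":[0,0,0],"fingers":0.2},{"dp":[0.07,0.0135,0],"delta_rot":[0,0,0],"fingers":0.2},{"dp":[0.07,0.0135,0],"delta_rot":[0,0,0],"fingers":0.2},{"dp":[0.07,0.0135,0],"delta_rot":[0,0,0],"fingers":0.2},{"dp":[0,0,0.07],"delta_rot":[0,0,0],"fingers":0.2},{"dp":[0,0,0.073],"delta_rot":[0,0,0],"fingers":0.2},{"dp":[0,0,0.073],"delta_rot":[0,0,0],"fingers":0.2},{"dp":[0,0,0.073],"delta_rot":[0,0,0],"fingers":0.2},{"dp":[0,0,0.073],"delta_rot":[0,0,0],"fingers":0.2},{"dp":[0,0,0.06],"delta_rot":[0,0,0],"fingers":0.2},{"dp":[0,0,0.016],"delta_rot":[0,0,0],"fingers":0.2},{"dp":[0,0,0],"delta_rot":[0,0,0],"fingers":0.2}]'
python3 -m crank '[{"dp":[0,0,0.008],"delta_rot":[0,0,0],"fingers":0.2},{"dp":[0,0,0.008],"delta_rot":[0,0,0],"fingers":0.2},{"dp":[0,0,0],"delta_rot":[0,0,0],"fingers":0.2}]'
python3 -m crank '[{"dp":[0,0,0.006],"delta_rot":[0,0,0],"fingers":0.2},{"dp":[0,0,0],"delta_rot":[0,0,0],"fingers":0.2}]'
```

```text
t: 3.65
tcp_pos: [0.4651, 0.1189, 0.0829]
tool_rot: [0.707, 0.707, -0.002, -0.002]
force: [-0.4, -0.2, 0.2]
finger_gap: 0.601
gripper_force: 0.0
t: 3.9
tcp_pos: [0.4672, 0.1199, 0.078]
tool_rot: [0.707, 0.707, 0.001, 0.001]
force: [-0.8, 0.2, -0.1]
finger_gap: 0.602
gripper_force: 0.0
t: 4.07
tcp_pos: [0.4668, 0.1201, 0.0747]
tool_rot: [0.707, 0.708, 0.001, 0.001]
force: [0.3, 0.4, 0.8]
finger_gap: 0.601
gripper_force: 0.0
```

```bash
for i in 1 2 3 4; do :; done; python3 -m crank '[{"dp":[0,0,0.004],"delta_rot":[0,0,0],"fingers":0.2},{"dp":[0,0,0],"delta_rot":[0,0,0],"fingers":0.2}]'
python3 -m crank '[{"dp":[0,0,0.004],"delta_rot":[0,0,0],"fingers":0.2},{"dp":[0,0,0],"delta_rot":[0,0,0],"fingers":0.2}]' | grep -E "pos|^force"
python3 -m crank '[{"dp":[0,0,0.003],"delta_rot":[0,0,0],"fingers":0.2},{"dp":[0,0,0],"delta_rot":[0,0,0],"fingers":0.2}]'| grep -E "pos|^force"
```

```text
t: 4.23
tcp_pos: [0.4664, 0.1202, 0.0722]
tool_rot: [0.707, 0.708, 0.0, 0.0]
force: [-0.1, -0.5, 0.3]
finger_gap: 0.603
gripper_force: 0.0
tcp_pos: [0.4663, 0.1201, 0.0698]
force: [0.4, 0.6, -0.3]
tcp_pos: [0.4663, 0.1201, 0.0694]
force: [-1.2, -0.7, 10.4]
```

Contact at TCP z≈0.0695, so a TCP height of 0.110 puts the fingertips at about 0.0405, inside the tile's edge band of 36 to 48 mm. I raise, close the gap and start pushing.

```bash
python3 -m crank '[{"dp":[0,0.002,-0.042],"delta_rot":[0,0,0],"fingers":0.2},{"dp":[0,0.002,-0.042],"delta_rot":[0,0,0],"fingers":0.2},{"dp":[0,0,0],"delta_rot":[0,0,0],"fingers":0.2},{"dp":[-0.012,0,0],"delta_rot":[0,0,0],"fingers":0.2},{"dp":[-0.012,0,0],"delta_rot":[0,0,0],"fingers":0.2},{"dp":[0,0,0],"delta_rot":[0,0,0],"fingers":0.2}]'
python3 -m crank '[{"dp":[-0.008,0,0],"delta_rot":[0,0,0],"fingers":0.2},{"dp":[-0.008,0,0],"delta_rot":[0,0,0],"fingers":0.2},{"dp":[-0.008,0,0],"delta_rot":[0,0,0],"fingers":0.2},{"dp":[-0.008,0,0],"delta_rot":[0,0,0],"fingers":0.2},{"dp":[-0.008,0,0],"delta_rot":[0,0,0],"fingers":0.2},{"dp":[-0.008,0,0],"delta_rot":[0,0,0],"fingers":0.2},{"dp":[0,0,0],"delta_rot":[0,0,0],"fingers":0.2}]'
python3 - <<'E'
from h import *; from station import manip
c=manip.camera_model('wrist');p,d=manip.snapshot('wrist')
np.savez('wrist1.npz',p=p,d=d,c=c); cv2.imwrite('pics/w1.png',p[:,:,::-1])
E
```

```text
t: 5.07
tcp_pos: [0.4679, 0.1071, 0.1096]
tool_rot: [0.707, 0.707, -0.001, -0.001]
force: [-0.3, -0.4, -0.2]
finger_gap: 0.598
gripper_force: 0.0
t: 5.65
tcp_pos: [0.4684, 0.0833, 0.1104]
tool_rot: [0.707, 0.707, -0.0, 0.0]
force: [-0.4, -0.2, 0.2]
finger_gap: 0.597
gripper_force: 0.0
```

View pics/w1.png

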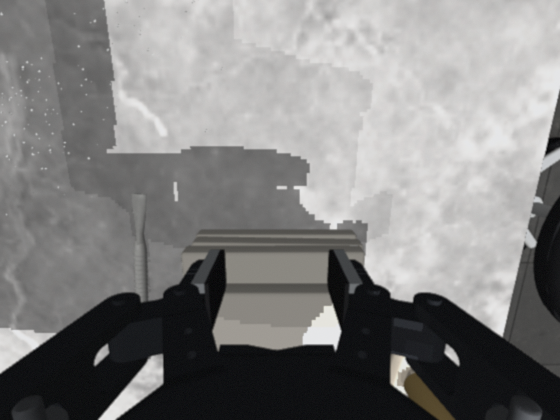

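The wrist view shows the tile's pushed edge at v≈287, ahead of both fingers, with tile_3 exposed and the lower stack in place (v 232–245). The slide is level and straight, so I keep pushing.

```bash
python3 -m crank '[{"dp":[-0.009,0,0],"delta_rot":[0,0,0],"fingers":0.2},{"dp":[-0.009,0,0],"delta_rot":[0,0,0],"fingers":0.2},{"dp":[-0.009,0,0],"delta_rot":[0,0,0],"fingers":0.2},{"dp":[-0.009,0,0],"delta_rot":[0,0,0],"fingers":0.2},{"dp":[-0.009,0,0],"delta_rot":[0,0,0],"fingers":0.2},{"dp":[-0.009,0,0],"delta_rot":[0,0,0],"fingers":0.2}]'
python3 -m crank '[{"dp":[-0.009,0,0],"delta_rot":[0,0,0],"fingers":0.2},{"dp":[-0.009,0,0],"delta_rot":[0,0,0],"fingers":0.2},{"dp":[-0.009,0,0],"delta_rot":[0,0,0],"fingers":0.2},{"dp":[-0.009,0,0],"delta_rot":[0,0,0],"fingers":0.2},{"dp":[-0.009,0,0],"delta_rot":[0,0,0],"fingers":0.2},{"dp":[-0.009,0,0],"delta_rot":[0,0,0],"fingers":0.2}]'
python3 - <<'E'
from h import *; from station import manip
p,d=manip.snapshot('top'); cv2.imwrite('pics/top2.png',cv2.resize(p[140:280,190:430,::-1],None,fx=3.3,fy=3.3,interpolation=cv2.INTER_CUBIC))
E
```

```text
t: 6.2
tcp_pos: [0.4684, 0.0567, 0.1105]
tool_rot: [0.707, 0.707, 0.0, 0.0]
force: [1.0, 3.2, 0.6]
finger_gap: 0.599
gripper_force: 1.1
t: 6.7
tcp_pos: [0.4684, 0.0297, 0.1105]
tool_rot: [0.707, 0.707, 0.0, -0.0]
force: [-0.3, 1.8, 1.9]
finger_gap: 0.6
gripper_force: 1.3
```

View pics/top2.png

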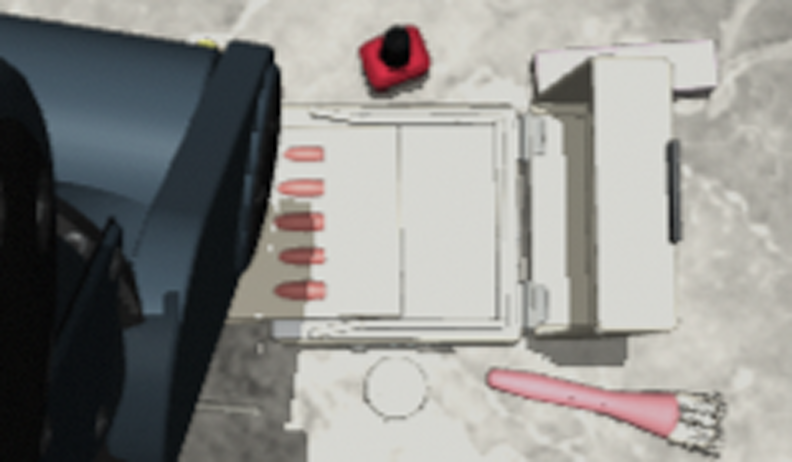

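The tile is between the rails, with its leading edge at crop x≈400 and the stop at 497, so about 49 mm remain. I push 42 mm, then go slowly until I feel the stop.

```bash
python3 -m crank '[{"dp":[-0.009,0,0],"delta_rot":[0,0,0],"fingers":0.2},{"dp":[-0.009,0,0],"delta_rot":[0,0,0],"fingers":0.2},{"dp":[-0.009,0,0],"delta_rot":[0,0,0],"fingers":0.2},{"dp":[-0.009,0,0],"delta_rot":[0,0,0],"fingers":0.2},{"dp":[-0.009,0,0],"delta_rot":[0,0,0],"fingers":0.2},{"dp":[-0.009,0,0],"delta_rot":[0,0,0],"fingers":0.2},{"dp":[-0.009,0,0],"delta_rot":[0,0,0],"fingers":0.2},{"dp":[-0.009,0,0],"delta_rot":[0,0,0],"fingers":0.2},{"dp":[-0.009,0,0],"delta_rot":[0,0,0],"fingers":0.2}]' | grep -E "pos|^force|t:"
python3 -m crank '[{"dp":[-0.004,0,0],"delta_rot":[0,0,0],"fingers":0.2},{"dp":[-0.004,0,0],"delta_rot":[0,0,0],"fingers":0.2},{"dp":[0,0,0],"delta_rot":[0,0,0],"fingers":0.2}]'| grep -E "pos|^force"
python3 -m crank '[{"dp":[-0.004,0,0],"delta_rot":[0,0,0],"fingers":0.2},{"dp":[0,0,0],"delta_rot":[0,0,0],"fingers":0.2}]'| grep -E "pos|^force"
```

```text
t: 7.5
tcp_pos: [0.4684, -0.0108, 0.1104]
tool_rot: [0.707, 0.708, -0.0, -0.0]
force: [-0.7, 1.5, 0.1]
tcp_pos: [0.4687, -0.0149, 0.1105]
force: [-0.2, 0.1, -0.2]
tcp_pos: [0.4685, -0.0166, 0.1105]
force: [-0.1, 0.4, -0.1]
```

```bash
python3 -m crank '[{"dp":[-0.004,0,0],"delta_rot":[0,0,0],"fingers":0.2},{"dp":[0,0,0],"delta_rot":[0,0,0],"fingers":0.2}]'| grep -E "pos|^force"
python3 -m crank '[{"dp":[-0.004,0,0],"delta_rot":[0,0,0],"fingers":0.2},{"dp":[0,0,0],"delta_rot":[0,0,0],"fingers":0.2}]'| grep -E "pos|^force"
python3 -m crank '[{"dp":[-0.004,0,0],"delta_rot":[0,0,0],"fingers":0.2},{"dp":[0,0,0],"delta_rot":[0,0,0],"fingers":0.2}]'| grep -E "pos|^force"
```

```text
tcp_pos: [0.4685, -0.0183, 0.1105]
force: [-0.1, 2.2, 0.0]
tcp_pos: [0.4689, -0.019, 0.1105]
force: [3.8, 10.8, 0.4]
tcp_pos: [0.4689, -0.0195, 0.1105]
force: [6.0, 21.2, 1.1]
```

The stop was felt at TCP y≈-0.019, as predicted, with the force rising to 21 N. I retreat, rise, then check the tile's seat and measure the hood.

```bash
python3 -m crank '[{"dp":[0.03,0,0],"delta_rot":[0,0,0],"fingers":0.2},{"dp":[0.05,0,0],"delta_rot":[0,0,0],"fingers":0.2},{"dp":[0,0,-0.07],"delta_rot":[0,0,0],"fingers":0.2},{"dp":[0,0,-0.08],"delta_rot":[0,0,0],"fingers":0.2},{"dp":[0,0,-0.08],"delta_rot":[0,0,0],"fingers":0.2},{"dp":[0,0,-0.08],"delta_rot":[0,0,0],"fingers":0.2},{"dp":[0,0,-0.08],"delta_rot":[0,0,0],"fingers":0.2},{"dp":[0.08,0,0],"delta_rot":[0,0,0],"fingers":0.2},{"dp":[0.08,0,0],"delta_rot":[0,0,0],"fingers":0.2},{"dp":[0,0,0],"delta_rot":[0,0,0],"fingers":0.2}]'
python3 - <<'E'
from h import *; from station import manip
c=manip.camera_model('top');p,d=manip.snapshot('top');W=pts(d,c)
cv2.imwrite('pics/top3.png',cv2.resize(p[140:280,190:430,::-1],None,fx=3.3,fy=3.3,interpolation=cv2.INTER_CUBIC))
for u in range(366,398,3): print(u,np.median(W[190:220,u],0).round(4))
E
```

```text
t: 9.25
tcp_pos: [0.4677, 0.1022, 0.3067]
tool_rot: [0.705, 0.709, 0.002, 0.0]
force: [-0.9, 0.5, -0.7]
finger_gap: 0.598
gripper_force: 0.0
366 [ 0.4711 -0.1737  0.0405]
369 [ 0.4704 -0.1781  0.0446]
372 [ 0.4584 -0.1661  0.1639]
375 [ 0.4585 -0.1704  0.163 ]
378 [ 0.4584 -0.1747  0.1618]
381 [ 0.4586 -0.1791  0.1617]
384 [ 0.4585 -0.1835  0.1612]
387 [ 0.4584 -0.1878  0.161 ]
390 [ 0.4586 -0.1923  0.1601]
393 [ 0.4578 -0.1956  0.1656]
396 [ 4.741e-01 -2.306e-01  3.000e-04]
```

View pics/top3.png

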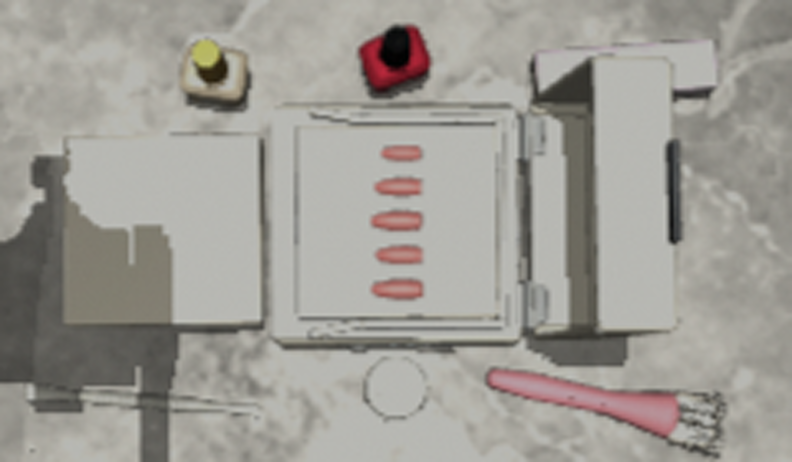

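The tile is seated: its leading edge lies against the stop (crop x≈497), its left edge is at 297 and it is centred between the rails. The lower stack and the bystanders look unmoved. The hood skirt slope gives θ≈1.70, with the edge at y≈-0.197 and z≈0.16, which matches the hinge model. I go over and behind the hood.

```bash
python3 -m crank '[{"dp":[-0.0767,0,0],"delta_rot":[0,0,0],"fingers":0.2},{"dp":[-0.0767,0,0],"delta_rot":[0,0,0],"fingers":0.2},{"dp":[-0.0767,0,0],"delta_rot":[0,0,0],"fingers":0.2},{"dp":[-0.0767,0,0],"delta_rot":[0,0,0],"fingers":0.2},{"dp":[-0.0767,0,0],"delta_rot":[0,0,0],"fingers":0.2},{"dp":[-0.0767,0,0],"delta_rot":[0,0,0],"fingers":0.2},{"dp":[-0.0767,0,0],"delta_rot":[0,0,0],"fingers":0.2},{"dp":[-0.0767,0,0],"delta_rot":[0,0,0],"fingers":0.2},{"dp":[-0.0767,0,0],"delta_rot":[0,0,0],"fingers":0.2},{"dp":[0,0,0],"delta_rot":[0,0,0],"fingers":0.2},{"dp":[0,0,0],"delta_rot":[0,0,0],"fingers":0.2}]'
```

```text
t: 10.22
tcp_pos: [0.4678, -0.2506, 0.3047]
tool_rot: [0.708, 0.706, -0.0, -0.0]
force: [0.2, -0.3, -0.1]
finger_gap: 0.602
gripper_force: 0.0
```

```bash
python3 -m crank '[{"dp":[0,0,0.06],"delta_rot":[0,0,0],"fingers":0.2},{"dp":[0,0,0.06],"delta_rot":[0,0,0],"fingers":0.2},{"dp":[0,0,0.056],"delta_rot":[0,0,0],"fingers":0.2},{"dp":[0,0,0],"delta_rot":[0,0,0],"fingers":0.2},{"dp":[0.02,0,0],"delta_rot":[0,0,0],"fingers":0.2},{"dp":[0.02,0,0],"delta_rot":[0,0,0],"fingers":0.2},{"dp":[0.02,0,0],"delta_rot":[0,0,0],"fingers":0.2},{"dp":[0.02,0,0],"delta_rot":[0,0,0],"fingers":0.2}]'
python3 -m crank '[{"dp":[0.016,0,0],"delta_rot":[0,0,0],"fingers":0.2},{"dp":[0.016,0,0],"delta_rot":[0,0,0],"fingers":0.2},{"dp":[0.016,0,-0.004],"delta_rot":[0,0,0],"fingers":0.2},{"dp":[0.016,0,-0.004],"delta_rot":[0,0,0],"fingers":0.2},{"dp":[0.016,0,-0.004],"delta_rot":[0,0,0],"fingers":0.2}]'
```

```text
t: 10.88
tcp_pos: [0.4693, -0.2065, 0.2191]
tool_rot: [0.706, 0.708, 0.0, 0.002]
force: [0.8, -3.1, 1.2]
finger_gap: 0.601
gripper_force: 1.4
t: 11.3
tcp_pos: [0.4687, -0.1668, 0.2237]
tool_rot: [0.707, 0.707, 0.0, 0.0]
force: [0.2, -1.5, -0.5]
finger_gap: 0.596
gripper_force: 0.7
```

```bash
python3 -m crank '[{"dp":[0.016,0,-0.002],"delta_rot":[0,0,0],"fingers":0.2},{"dp":[0.016,0,-0.002],"delta_rot":[0,0,0],"fingers":0.2},{"dp":[0.0175,0,0.002],"delta_rot":[0,0,0],"fingers":0.2},{"dp":[0.0175,0,0.004],"delta_rot":[0,0,0],"fingers":0.2},{"dp":[0.0175,0,0.005],"delta_rot":[0,0,0],"fingers":0.2},{"dp":[0.0175,0,0.006],"delta_rot":[0,0,0],"fingers":0.2}]'
python3 -m crank '[{"dp":[0.0155,0,0.007],"delta_rot":[0,0,0],"fingers":0.2},{"dp":[0.0155,0,0.008],"delta_rot":[0,0,0],"fingers":0.2},{"dp":[0.0155,0,0.01],"delta_rot":[0,0,0],"fingers":0.2},{"dp":[0.0155,0,0.011],"delta_rot":[0,0,0],"fingers":0.2}]'
```

```text
t: 11.8
tcp_pos: [0.4686, -0.1156, 0.2168]
tool_rot: [0.707, 0.707, 0.0, -0.0]
force: [0.6, -0.3, 2.2]
finger_gap: 0.603
gripper_force: 0.8
t: 12.13
tcp_pos: [0.4685, -0.0847, 0.1984]
tool_rot: [0.707, 0.707, 0.0, -0.0]
force: [0.1, 0.5, 1.2]
finger_gap: 0.599
gripper_force: 0.6
```

```bash
python3 -m crank '[{"dp":[0.014,0,0.011],"delta_rot":[0,0,0],"fingers":0.2},{"dp":[0.013,0,0.012],"delta_rot":[0,0,0],"fingers":0.2},{"dp":[0.012,0,0.013],"delta_rot":[0,0,0],"fingers":0.2},{"dp":[0.011,0,0.014],"delta_rot":[0,0,0],"fingers":0.2}]'
python3 -m crank '[{"dp":[0.01,0,0.013],"delta_rot":[0,0,0],"fingers":0.2},{"dp":[0.008,0,0.013],"delta_rot":[0,0,0],"fingers":0.2},{"dp":[0.006,0,0.013],"delta_rot":[0,0,0],"fingers":0.2},{"dp":[0.004,0,0.013],"delta_rot":[0,0,0],"fingers":0.2}]'
python3 -m crank '[{"dp":[0,0,0.006],"delta_rot":[0,0,0],"fingers":0.2},{"dp":[0,0,0.004],"delta_rot":[0,0,0],"fingers":0.2},{"dp":[0,0,0],"delta_rot":[0,0,0],"fingers":0.2}]'
```

```text
t: 12.47
tcp_pos: [0.4684, -0.06, 0.1731]
tool_rot: [0.707, 0.708, -0.0, -0.0]
force: [0.8, -1.5, 1.1]
finger_gap: 0.6
gripper_force: 0.3
t: 12.8
tcp_pos: [0.4682, -0.046, 0.1471]
tool_rot: [0.707, 0.708, -0.0, -0.0]
force: [-0.6, 0.5, 0.9]
finger_gap: 0.6
gripper_force: 0.3
t: 13.05
tcp_pos: [0.4684, -0.0467, 0.1424]
tool_rot: [0.707, 0.707, -0.0, -0.0]
force: [0.8, 0.5, -0.5]
finger_gap: 0.599
gripper_force: 0.0
```

Expected shut height is TCP z≈0.1415; I press until the force rises.

```bash
python3 -m crank '[{"dp":[0,0,0.004],"delta_rot":[0,0,0],"fingers":0.2},{"dp":[0,0,0],"delta_rot":[0,0,0],"fingers":0.2}]'|grep -E "pos|^force"
python3 -m crank '[{"dp":[0,0,0.004],"delta_rot":[0,0,0],"fingers":0.2},{"dp":[0,0,0],"delta_rot":[0,0,0],"fingers":0.2}]'|grep -E "pos|^force"
```

```text
tcp_pos: [0.4687, -0.0468, 0.1414]
force: [-0.7, 0.7, 1.9]
tcp_pos: [0.4687, -0.0468, 0.1412]
force: [-3.3, 1.2, 19.8]
```

There is a hard stop at 0.1412 (20 N), which is the expected height. I lift away and check.

```bash
python3 -m crank '[{"dp":[0,0,-0.02],"delta_rot":[0,0,0],"fingers":0.2},{"dp":[0,0,-0.07],"delta_rot":[0,0,0],"fingers":0.2},{"dp":[0,0,-0.08],"delta_rot":[0,0,0],"fingers":0.2},{"dp":[0,0,-0.08],"delta_rot":[0,0,0],"fingers":0.2},{"dp":[-0.08,0,-0.06],"delta_rot":[0,0,0],"fingers":0.2},{"dp":[-0.08,0,0],"delta_rot":[0,0,0],"fingers":0.2},{"dp":[-0.08,0,0],"delta_rot":[0,0,0],"fingers":0.2},{"dp":[-0.08,0,0],"delta_rot":[0,0,0],"fingers":0.2},{"dp":[-0.08,0,0],"delta_rot":[0,0,0],"fingers":0.2},{"dp":[-0.08,0,0],"delta_rot":[0,0,0],"fingers":0.2},{"dp":[0,0,0],"delta_rot":[0,0,0],"fingers":0.2},{"dp":[0,0,0],"delta_rot":[0,0,0],"fingers":0.2}]'
python3 - <<'E'
from h import *; from station import manip
c=manip.camera_model('top');p,d=manip.snapshot('top');W=pts(d,c)
cv2.imwrite('pics/top4.png',cv2.resize(p[140:280,190:430,::-1],None,fx=3.3,fy=3.3,interpolation=cv2.INTER_CUBIC))
for u in range(276,352,12): print(u,np.median(W[190:220,u],0).round(4))
E
```

```text
t: 14.38
tcp_pos: [0.4684, -0.2824, 0.2889]
tool_rot: [0.708, 0.706, 0.0, 0.0]
force: [-0.6, 1.7, -0.8]
finger_gap: 0.6
gripper_force: 0.0
276 [ 0.4702 -0.0264  0.0711]
288 [ 0.4698 -0.0456  0.0722]
300 [ 0.4693 -0.0647  0.0726]
312 [ 0.4691 -0.0838  0.0722]
324 [ 0.469  -0.1029  0.0718]
336 [ 0.4684 -0.1219  0.0722]
348 [ 0.4681 -0.141   0.0726]
```

View pics/top4.png

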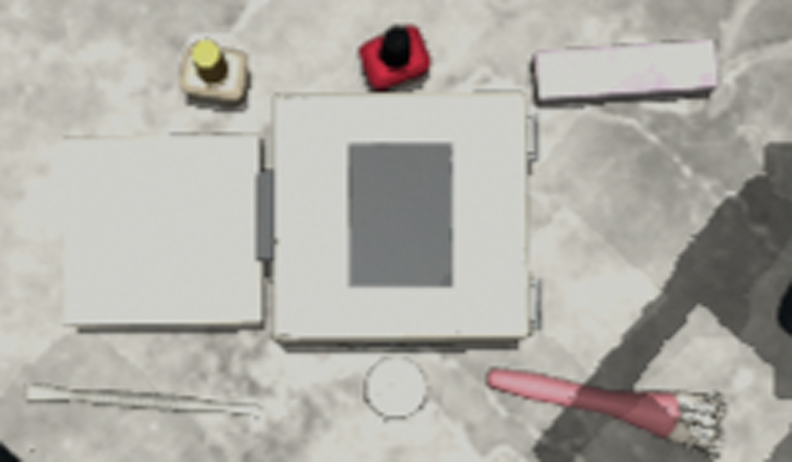

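The hood is shut: its roof is level at 0.072 m (crop 273–527). The stack (65–262) and all the bystanders are where they were, and the arm is clear.

```bash
python3 -c "
from station import manip
print(manip.sign_off())"
```

```text
the job is handed in; nothing more can be done
None
```

I slid the top tile home against the lamp's end stop and shut the hood, with the lower stack and the other things on the table showing no visible movement, and handed the job in at about 14.5 s; the hand-in returned no verdict.

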